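Open the long blank case by its index plunger

TASK

Two small wooden storage cases with sliding metal covers stand on the table. On the longer one, pull the black plunger knob up to free the cover, slide the cover fully open, away from the robot, and let go so that the plunger drops in and locks the cover open. Leave the shorter case shut.

Things in the scene. Friction and masses are not known exactly. Their poses are not given: they have to be found in the camera images.
- long_case: The target: a light wooden tray 220 x 90 mm, 40 mm tall (49 mm at its aluminium side rails), fixed to the table, lying lengthwise away from the robot. Origin: centre of its underside; x along its length, the direction in which the cover opens, within 13 degrees of world x. The other case looks the same but is only 160 mm long.
- long_knob (a point): Middle of the grip of the long case's black plunger knob: an upright cylinder 24 mm in diameter on the aluminium sliding cover. At the start it is 72 mm above the table (knob from 60 to 83 mm) and 9 mm along the case's x from its middle. It moves with the knob; axes as the case's. The cover's top is at 45 mm; below the knob is a dark neck 16 mm wide, with a 22 mm foot.
- long_plunger (a joint): Lift of the long case's plunger in m: 0 down in a hole, at most 0.016. Spring: 4 N to start, 7 N fully up; springs down when let go. The pin is clear of its hole above 0.007: lift about 0.011 and keep it lifted while sliding the cover. Let go between the holes, the pin rides on the deck at 0.007.
- long_cover (a joint): Travel of the long case's cover in m along the case's x: 0 shut, 0.085 at the end stop. It slides with about 1 N and stays where it is left; with the pin down it moves only about 1 mm. From 0.073 to 0.085 the pin is over the slot of the open position and drops in when let go.
- short_cover (a joint): Travel of the short case's cover in m: 0 shut, 0.055 fully open; same kind of plunger and knob. To be left shut.

How it is judged:
By the outcome, as a careful person would: the job done as asked, in the order asked, and still so for the second after the job is handed in, with the robot touching nothing.
It also fails if it takes over 35 s, if anything falls off the work surface, if the arm or the gripper's body presses on something with over 40 N, if the wrist force passes 120 N, or if a joint passes its speed limit or range.

ROBOT

A 7-joint arm with a two-finger parallel gripper is mounted at the origin on a cart in front of the work surface, level with it; the furniture and walls round the work are solid. World frame = base frame: x ahead of the robot, y to its left, z up, the work surface at z = 0. Lengths are in m, angles in rad, forces in N, time in s.
With the tool pointing down it reaches from about 0.425 to 0.875 m from the base axis. Payload 4.7 kg.
Tool frame: the origin (TCP) lies where the fingers leave the gripper's body, on its centre line; the fingertips stand 70 mm ahead of it and the grasp point (between the pads) lies 51 mm ahead of it; z points along the fingers, y is the line along which they close (so a half turn about z gives the same grasp; the last joint's range is limited). The gripper opens to 87 mm and grips with 3 to 60 N. Pads are 19 mm wide; open, the fingers measure 117 mm over their backs; the gripper's body (75 mm by 190 mm) begins 51 mm behind the grasp point.
Start: joints at [1.28, 0.321, -0.07, 1.45, 0.023, 1.371, -0.057], TCP at [0.195, -0.62, 0.292] pointing down, gripper open.
Joint ranges: [-2.86, 2.86], [-0.3, 2.09], [-1.38, 1.24], [0.06, 2.45], [-1.56, 4.7], [0.09, 2.05], [-2.69, 2.69]. Speed limits (rad/s): [2.57, 2.57, 3.14, 3.14, 3.14, 3.14, 3.14].

INTERFACE

Orientations are given as a rotation vector (axis times angle).
In Python, from bench import get_state, get_image, get_calibration, close_job gives the robot as it stands.
- The arm moves only by the tool send_rows, never from a script. Its argument "rows" is a list of rows, each an object of numbers: "hand": the finger opening in mm, from 0 to 87; "x", "y", "z": the shift along the world's x, y, z in mm; "roll": the turn about the world's z in degrees. A call has 1 to 10 rows; each row shifts and turns the commanded pose from where the row before left it; what a row does not reach is not made up. A row lasts 1/10 s, in which the tool goes at most 50 mm and 8.59 degrees, less where a joint would pass 70% of its speed; a pose out of reach is approached as far as the arm can. A call is refused whole if a number of a shift passes 50 or a number of a turn 8.59, either way. A call with a gripper value outside its range is refused whole. The fingers move at their own pace and stop on an object; "force" is the grip in N (left out, the last holds). Time passes only in rows, so rows that do not move let the fingers close. It gives the time, the measured TCP pose, the force, the opening and the grip force at its end, in the units of the state.
- get_state(): the state, without advancing time (a new reading comes with each control period).
- get_image(name): name is "scene" or "top" or "wrist"; returns the picture (420x560x3 uint8, blue, green, red); there is no depth.
- get_calibration(name): a dict with "mtx" (3x3 intrinsics, pixels), "world_from_camera" (4x4, takes a point from camera to world coordinates). Camera axes: x right, y down, z forward; pixel columns grow to the right and rows downward; lengths in m; the calibration is good to about 2 mm. A picture is of the moment at which its call begins: read the wrist's pose just before it. get_calibration takes no time and is no camera call; for the wrist camera it gives the pose at the moment of the call.
- close_job(): hands the job in; it is judged then, once.
The state is a dict: "time": time; "joint_positions": joint angles; "qd": joint speeds; "joint_torque": joint torques, N m; "position": TCP position; "tool_rot": TCP orientation; "ft_force": force on the tool from outside, world axes, zero at the start; "torque": the same for the moment, N m; "grip_width": opening from 0.0 (shut) to 1.0 (fully open); "grip_force": force on a finger pad.
Only numpy, scipy, OpenCV 4.12 (cv2) and the standard library are available. Lean on these libraries where they do the work, as an engineer would, in place of code of your own. Each camera call takes 0.05 s, during which the arm holds its last target. There are 200 camera calls.

## Working session

There is one attempt and no reset: what is moved stays moved. The work goes in short steps, Python scripts to look and compute and a tool call to move; the robot and the scene stay as the last step left them, time stands still between calls to the robot, and variables do not carry over. Pictures are saved under pics/ and viewed, at most 10 in all, crops included, and the job is handed in when it is done.

Besides the shell and the picture viewer there is one more tool, called after "Call:" as a command line: name --argument value ..., lists and objects as JSON in quotes. send_rows: Moves the arm, as the interface text tells. Its arguments: {"type":"object","properties":{"rows":{"type":"array","items":{"type":"object","properties":{"hand":{"type":"number"},"x":{"type":"number"},"y":{"type":"number"},"z":{"type":"number"},"roll":{"type":"number"}}}},"force":{"type":"number"}},"required":["rows"]}

```bash
mkdir -p pics
python3 - <<'E'
from bench import *
import cv2,numpy as np
s=get_state();print(s['time'],s['position'],s['tool_rot'],s['grip_width'])
for n in('scene','top'):
    im=get_image(n);cv2.imwrite(f'pics/{n}0.png',im);c=get_calibration(n);print(n,c['mtx'],c['world_from_camera'])
E
```

```text
0.0 [ 0.19488233 -0.61963315  0.29117604] [-3.10330137e+00 -4.76671129e-01  6.01600916e-04] 1.0005620571585547
scene [[391.71379561   0.         284.92009865]
 [  0.         391.71379561 205.84166012]
 [  0.           0.           1.        ]] [[-0.46244925 -0.67944931  0.56963964  0.03180114]
 [-0.88643036  0.34013477 -0.31392604  0.17694674]
 [ 0.01954258 -0.65012073 -0.75957957  0.7154094 ]
 [ 0.          0.          0.          1.        ]]
top [[509.70944256   0.         281.13905674]
 [  0.         509.70944256 216.44740122]
 [  0.           0.           1.        ]] [[-0.01239092 -0.99555427  0.09337105  0.38168998]
 [-0.99982233  0.01366203  0.0129867  -0.10090034]
 [-0.0142046  -0.09319355 -0.99554668  1.07430981]
 [ 0.          0.          0.          1.        ]]
```

View pics/scene0.png

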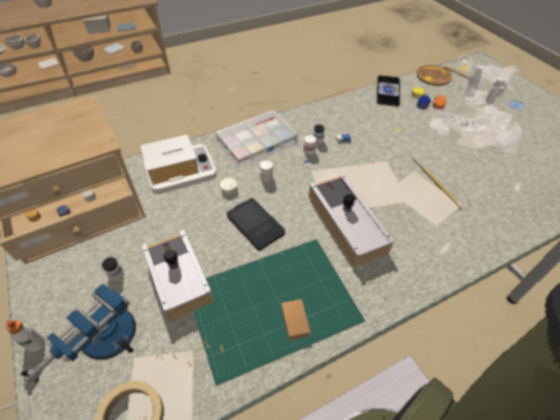

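View pics/top0.png

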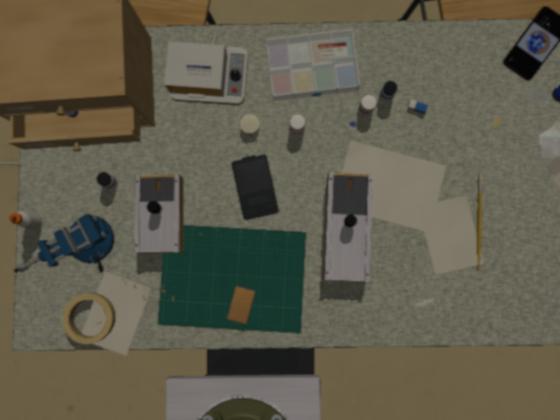

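Scene: the long case is on the right, with its knob near (348,202). The short case is on the left, with its knob at (171,258). Top: the long case spans about (325-371, 173-281) with its knob at (350,220), and the short case is at (135-181, 176-252).

```bash
cat > h.py <<'E'
import numpy as np
from bench import *
def ray(c,u,v):
    d=np.linalg.inv(c['mtx'])@[u,v,1];T=c['world_from_camera'];d=T[:3,:3]@d;return T[:3,3],d/np.linalg.norm(d)
def plane(c,u,v,z):
    o,d=ray(c,u,v);return o+d*(z-o[2])/d[2]
def tri(r):
    A=[];b=[]
    for o,d in r:
        P=np.eye(3)-np.outer(d,d);A.append(P);b.append(P@o)
    p=np.linalg.lstsq(np.vstack(A),np.hstack(b),rcond=None)[0]
    return p,[np.linalg.norm((np.eye(3)-np.outer(d,d))@(p-o)) for o,d in r]
E
python3 - <<'E'
from h import *
import cv2
res=[];cr=[]
for n,(u,v) in (('top',(350,220)),('scene',(348,202))):
    im=cv2.imread(f'pics/{n}0.png');g=im.max(2)
    m=(g<50).astype(np.uint8);k,l,st,ce=cv2.connectedComponentsWithStats(m)
    for i in range(1,k):
        if np.hypot(*(ce[i]-[u,v]))<25 and st[i,4]>15: print(n,st[i],ce[i])
    x0,y0=u-50,v-65
    cr.append(cv2.resize(im[y0:y0+140,x0:x0+95],None,fx=4.2,fy=4.2,interpolation=cv2.INTER_CUBIC));print(n,'crop origin',x0,y0)
cv2.imwrite('pics/crop.png',np.hstack(cr)[:598])
im=cv2.imread('pics/top0.png');c=get_calibration('top')
# bright cover+rails of long case -> rectangle
hsv=cv2.cvtColor(im,cv2.COLOR_BGR2HSV)
m=np.zeros(im.shape[:2],np.uint8);R=(slice(165,290),slice(318,380))
m[R]=((hsv[R][...,1]<60)&(hsv[R][...,2]>135)).astype(np.uint8)*255
m=cv2.morphologyEx(m,cv2.MORPH_OPEN,np.ones((3,3)))
cs=max(cv2.findContours(m,0,2)[0],key=cv2.contourArea);q=cv2.boxPoints(cv2.minAreaRect(cs))
P=np.array([plane(c,*p,.049) for p in q]);print(q,P,[np.linalg.norm(P[i]-P[i-1]) for i in range(4)])
E
```

```text
top [364 204   2  10  17] [364.58823529 208.35294118]
top [345 212  11  16 124] [349.92741935 220.15322581]
top crop origin 300 155
scene [344 195  11  15 111] [348.2972973  200.99099099]
scene crop origin 298 137Traceback (most recent call last):
  File "<stdin>", line 18, in <module>
ValueError: max() iterable argument is empty
```

View pics/crop.png

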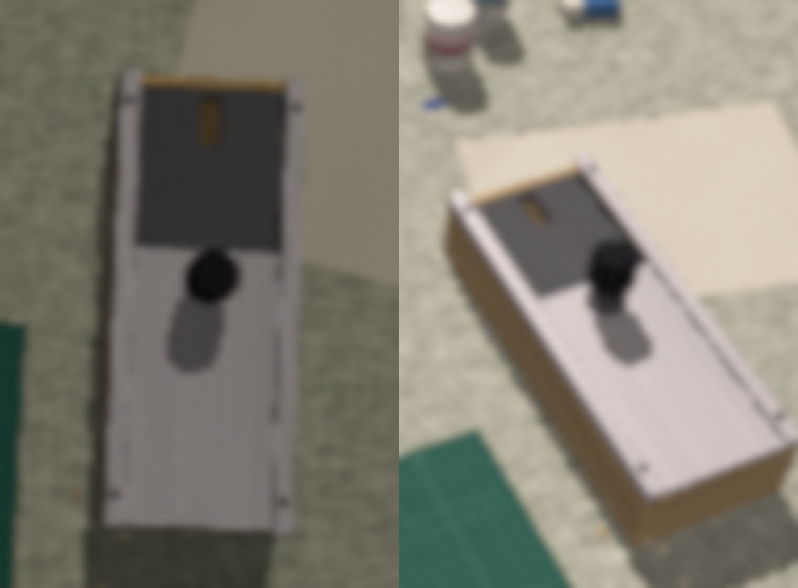

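The crop shows the knob head at about (212,276) in the top half and (612,266) in the scene half. The outer corners of the case's rails are clear in both halves.

Run:
```python
from h import *
t=get_calibration('top');s=get_calibration('scene')
T=lambda x,y:ray(t,300+x/4.2,155+y/4.2)
S=lambda x,y:ray(s,298+(x-399)/4.2,137+y/4.2)
print('knob',tri([T(212,277),S(612,266)]))
pts={'BL':((123,72),(450,195)),'BR':((304,80),(588,157)),'FL':((103,525),(643,495)),'FR':((292,530),(797,440))}
P={}
for k,(a,b) in pts.items():
    p,e=tri([T(*a),S(*b)]);P[k]=plane(t,300+a[0]/4.2,155+a[1]/4.2,.049);print(k,p,np.round(e,4),P[k])
d=(P['BL']+P['BR']-P['FL']-P['FR'])/2;print('len',np.linalg.norm(d),'wid',np.linalg.norm(P['BL']-P['BR']),np.linalg.norm(P['FL']-P['FR']),'yaw',np.degrees(np.arctan2(d[1],d[0])))
c=sum(P.values())/4;u=d/np.linalg.norm(d);print('ctr',c,'knob exp',c+u*.009)
q=get_state();from scipy.spatial.transform import Rotation as R;M=R.from_rotvec(q['tool_rot']).as_matrix();print(M)
```

```text
knob (array([ 0.46578667, -0.22352548,  0.070709  ]), [np.float64(0.001205171921344889), np.float64(0.0012051719213448454)])
BL [ 0.56806899 -0.18603207  0.04645244] [0.001 0.001] [ 0.56702712 -0.18659591  0.049     ]
BR [ 0.5631117  -0.27510712  0.04174537] [0.0001 0.0001] [ 0.56180083 -0.27392782  0.049     ]
FL [ 0.35081416 -0.17092826  0.04543462] [0.0024 0.0024] [ 0.34934244 -0.17249418  0.049     ]
FR [ 0.34672185 -0.26237195  0.03875716] [0.0017 0.0017] [ 0.34591807 -0.26197893  0.049     ]
len 0.21717467566522758 wid 0.08748814762625505 0.08955024129094197 yaw -3.4384452364847076
ctr [ 0.45602211 -0.22374921  0.049     ] knob exp [ 0.46500591 -0.22428899  0.049     ]
[[ 9.53900378e-01  3.00122887e-01 -5.66683893e-04]
 [ 3.00123412e-01 -9.53899130e-01  1.54539349e-03]
 [-7.67513183e-05 -1.64422654e-03 -9.99998645e-01]]
```

Call:
send_rows --rows '[{"x": 13,"y": 20,"hand": 60},{"x": 27,"y": 39,"roll": -7},{"x": 27,"y": 39,"roll": -7},{"x": 27,"y": 39,"roll": -7},{"x": 27,"y": 39},{"x": 27,"y": 39},{"x": 27,"y": 39},{"x": 27,"y": 39},{"x": 27,"y": 39},{"x": 27,"y": 39}]' --force 30

```text
schema error: expected keys hand, x, y, z, roll
```

Call:
send_rows --rows '[{"x": 13,"y": 20,"z": 0,"roll": 0,"hand": 60},{"x": 27,"y": 39,"z": 0,"roll": -7,"hand": 60},{"x": 27,"y": 39,"z": 0,"roll": -7,"hand": 60},{"x": 27,"y": 39,"z": 0,"roll": -7,"hand": 60},{"x": 27,"y": 39,"z": 0,"roll": 0,"hand": 60},{"x": 27,"y": 39,"z": 0,"roll": 0,"hand": 60},{"x": 27,"y": 39,"z": 0,"roll": 0,"hand": 60},{"x": 27,"y": 39,"z": 0,"roll": 0,"hand": 60},{"x": 27,"y": 39,"z": 0,"roll": 0,"hand": 60},{"x": 10,"y": 20,"z": 0,"roll": 0,"hand": 60}]' --force 30

```text
time: 1.1
position: [0.4366, -0.2632, 0.2922]
tool_rot: [-3.139, 0.087, -0.001]
ft_force: [0.4, 0.1, 0.7]
grip_width: 0.689
grip_force: 0.0
```

Run:
```python
from h import *
import cv2
s=get_state();c=get_calibration('wrist');im=get_image('wrist');print(s['position'])
cv2.imwrite('pics/w1.png',im)
np.savez('w1.npz',**c)
for p in([.4655,-.224,.083],[.4655,-.224,.072]):
    T=np.linalg.inv(c['world_from_camera']);q=c['mtx']@(T@[*p,1])[:3];print('pred',q[:2]/q[2])
```

```text
[ 0.43658747 -0.26320746  0.29215586]
pred [237.40148921 173.52087496]
pred [238.87476042 171.49734227]
```

View pics/w1.png

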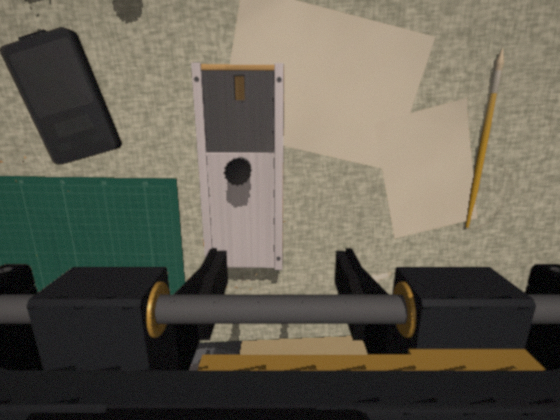

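The wrist view shows the knob at (237,171), and my estimate projects to (238,172). The two agree.

Call:
send_rows --rows '[{"x": 15,"y": 20,"z": -20,"roll": 0,"hand": 60},{"x": 14,"y": 19,"z": -30,"roll": 0,"hand": 60},{"x": 0,"y": 0,"z": -40,"roll": 0,"hand": 60},{"x": 0,"y": 0,"z": -20,"roll": 0,"hand": 60},{"x": 0,"y": 0,"z": 0,"roll": 0,"hand": 60},{"x": 0,"y": 0,"z": 0,"roll": 0,"hand": 60}]'

```text
time: 1.75
position: [0.463, -0.2294, 0.1825]
tool_rot: [-3.14, 0.098, 0.0]
ft_force: [-0.2, 0.6, 0.1]
grip_width: 0.692
grip_force: 0.0
```

Call:
send_rows --rows '[{"x": 2.5,"y": 5.5,"z": -10,"roll": 0,"hand": 60},{"x": 0,"y": 0,"z": -25,"roll": 0,"hand": 60},{"x": 0,"y": 0,"z": -25,"roll": 0,"hand": 60},{"x": 0,"y": 0,"z": 0,"roll": 0,"hand": 60},{"x": 0,"y": 0,"z": 0,"roll": 0,"hand": 60}]'

```text
time: 2.25
position: [0.466, -0.2235, 0.1231]
tool_rot: [3.14, -0.097, 0.001]
ft_force: [0.3, 0.2, 0.6]
grip_width: 0.691
grip_force: 0.0
```

Run:
```python
from h import *
import cv2
a=get_image('wrist');b=get_image('scene')
b=cv2.resize(b[130:270,280:410],(520,560),interpolation=cv2.INTER_CUBIC)
a=cv2.resize(a,(280,210));a=np.vstack([a,np.zeros((350,280,3),np.uint8)])
cv2.imwrite('pics/g1.png',np.hstack([a,b]))
```

```text
(no output)
```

View pics/g1.png

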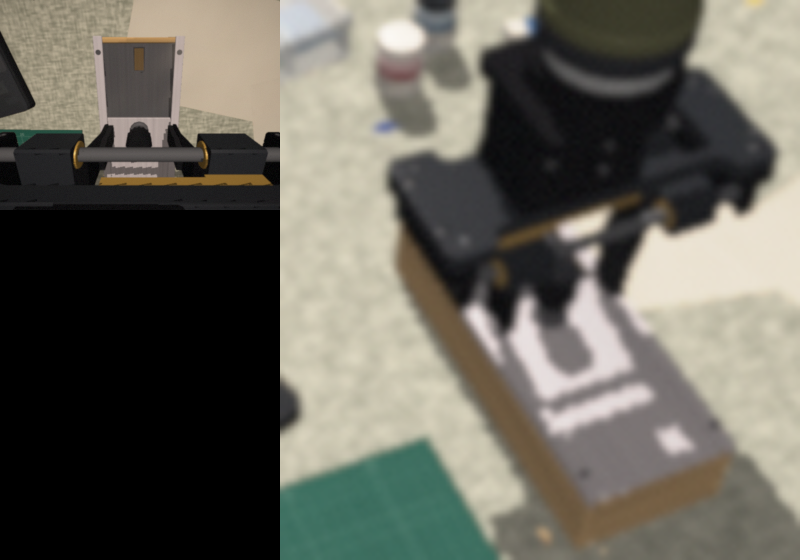

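The fingers straddle the knob, which sits centred between them: about (140,130) in the wrist inset and (550,270) in the scene half. I'll close now.

Call:
send_rows --rows '[{"x": 0,"y": 0,"z": 0,"roll": 0,"hand": 15},{"x": 0,"y": 0,"z": 0,"roll": 0,"hand": 15},{"x": 0,"y": 0,"z": 0,"roll": 0,"hand": 15},{"x": 0,"y": 0,"z": 0,"roll": 0,"hand": 15},{"x": 0,"y": 0,"z": 0,"roll": 0,"hand": 15},{"x": 0,"y": 0,"z": 0,"roll": 0,"hand": 15},{"x": 0,"y": 0,"z": 0,"roll": 0,"hand": 15}]' --force 30

```text
time: 3.05
position: [0.4657, -0.2221, 0.1223]
tool_rot: [-3.138, 0.096, 0.001]
ft_force: [-0.7, 5.0, 2.7]
grip_width: 0.265
grip_force: 30.0
```

Call:
send_rows --rows '[{"x": 0,"y": -1,"z": 4,"roll": 0,"hand": 15},{"x": 0,"y": 0,"z": 4,"roll": 0,"hand": 15},{"x": 0,"y": 0,"z": 4,"roll": 0,"hand": 15},{"x": 0,"y": 0,"z": 0,"roll": 0,"hand": 15},{"x": 0,"y": 0,"z": 0,"roll": 0,"hand": 15}]'

```text
time: 3.55
position: [0.4655, -0.2222, 0.1329]
tool_rot: [-3.137, 0.095, 0.001]
ft_force: [1.8, 5.0, -6.2]
grip_width: 0.261
grip_force: 30.0
```

Call:
send_rows --rows '[{"x": 4,"y": -0.7,"z": 1,"roll": 0,"hand": 15},{"x": 6,"y": -0.4,"z": 0,"roll": 0,"hand": 15},{"x": 10,"y": -0.6,"z": 0,"roll": 0,"hand": 15},{"x": 10,"y": -0.6,"z": 0,"roll": 0,"hand": 15},{"x": 0,"y": 0,"z": 0,"roll": 0,"hand": 15}]'

```text
time: 4.05
position: [0.4955, -0.2242, 0.1332]
tool_rot: [-3.136, 0.094, 0.004]
ft_force: [1.9, 5.8, -6.8]
grip_width: 0.263
grip_force: 30.0
```

Call:
send_rows --rows '[{"x": 10,"y": -0.8,"z": 0,"roll": 0,"hand": 15},{"x": 10,"y": -0.7,"z": 0,"roll": 0,"hand": 15},{"x": 10,"y": -0.7,"z": 0,"roll": 0,"hand": 15},{"x": 10,"y": -0.6,"z": 0,"roll": 0,"hand": 15},{"x": 8,"y": -0.6,"z": 0,"roll": 0,"hand": 15},{"x": 4,"y": -0.3,"z": 0,"roll": 0,"hand": 15},{"x": 0,"y": 0,"z": 0,"roll": 0,"hand": 15},{"x": 0,"y": 0,"z": 0,"roll": 0,"hand": 15}]'

```text
time: 4.85
position: [0.547, -0.2273, 0.133]
tool_rot: [-3.135, 0.093, 0.005]
ft_force: [1.1, 6.5, -6.4]
grip_width: 0.261
grip_force: 30.0
```

Call:
send_rows --rows '[{"x": 2,"y": -0.1,"z": 0,"roll": 0,"hand": 15},{"x": 2,"y": -0.1,"z": 0,"roll": 0,"hand": 15},{"x": 1,"y": 0,"z": 0,"roll": 0,"hand": 15},{"x": 0,"y": 0,"z": 0,"roll": 0,"hand": 15},{"x": 0,"y": 0,"z": 0,"roll": 0,"hand": 15}]'

```text
time: 5.35
position: [0.5508, -0.2276, 0.1326]
tool_rot: [-3.135, 0.094, 0.009]
ft_force: [-1.0, 6.7, -7.0]
grip_width: 0.268
grip_force: 30.0
```

Call:
send_rows --rows '[{"x": -1,"y": 0,"z": 0,"roll": 0,"hand": 15},{"x": 0,"y": 0,"z": 0,"roll": 0,"hand": 55},{"x": 0,"y": 0,"z": 0,"roll": 0,"hand": 55},{"x": 0,"y": 0,"z": 0,"roll": 0,"hand": 55},{"x": 0,"y": 0,"z": 0,"roll": 0,"hand": 55},{"x": 0,"y": 0,"z": 0,"roll": 0,"hand": 55},{"x": 0,"y": 0,"z": 20,"roll": 0,"hand": 55},{"x": 0,"y": 0,"z": 40,"roll": 0,"hand": 55},{"x": 0,"y": 0,"z": 45,"roll": 0,"hand": 55},{"x": -30,"y": 0,"z": 30,"roll": 0,"hand": 55}]'

```text
time: 6.35
position: [0.5245, -0.2303, 0.2738]
tool_rot: [3.139, -0.093, 0.01]
ft_force: [0.7, -0.2, 2.2]
grip_width: 0.632
grip_force: 0.0
```

Call:
send_rows --rows '[{"x": -30,"y": -40,"z": 0,"roll": 0,"hand": 55},{"x": -30,"y": -40,"z": 0,"roll": 0,"hand": 55},{"x": -20,"y": -40,"z": 0,"roll": 0,"hand": 55},{"x": 0,"y": 0,"z": 0,"roll": 0,"hand": 55},{"x": 0,"y": 0,"z": 0,"roll": 0,"hand": 55}]'

```text
time: 6.85
position: [0.4407, -0.3521, 0.2705]
tool_rot: [3.14, -0.102, 0.001]
ft_force: [0.6, 0.4, -0.0]
grip_width: 0.632
grip_force: 0.0
```

Run:
```python
from h import *
import cv2
a=get_image('top');b=get_image('scene');w=get_image('wrist')
cv2.imwrite('pics/t2.png',a);cv2.imwrite('pics/s2.png',b);cv2.imwrite('pics/w2.png',w)
f=lambda i:cv2.resize(i,(400,560),interpolation=cv2.INTER_CUBIC)
cv2.imwrite('pics/e1.png',np.hstack([f(a[155:295,300:400]),f(b[137:277,298:398])]))
for n in('top','scene'):
    c=get_calibration(n);T=np.linalg.inv(c['world_from_camera'])
    for z in(.072,.079): q=c['mtx']@(T@[.5495,-.228,z,1])[:3];print(n,z,q[:2]/q[2])
s=get_state();print(s['time'],s['position'],s['ft_force'])
```

```text
top 0.072 [351.27641487 178.47015277]
top 0.079 [351.71237425 177.87589361]
scene 0.072 [330.92974868 175.22147298]
scene 0.079 [331.25911932 173.07283543]
7.0 [ 0.44268694 -0.34920379  0.27041326] [ 0.17546015  1.06287354 -0.51701953]
```

View pics/e1.png

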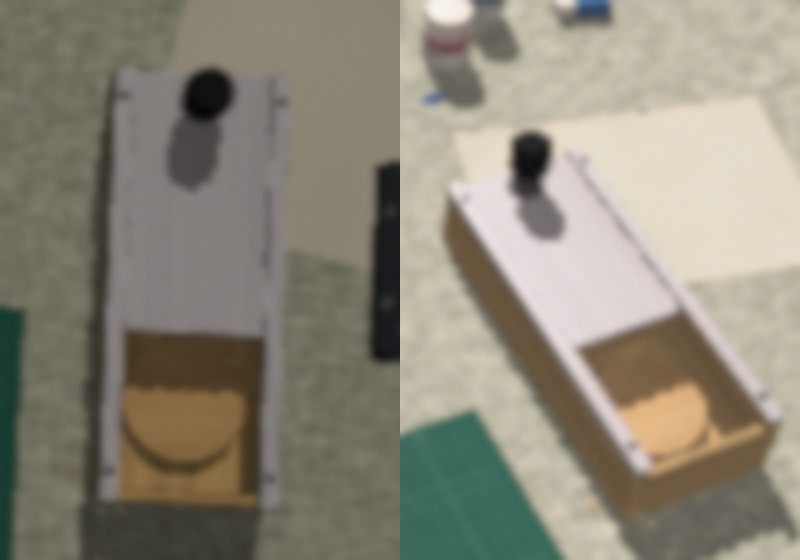

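The cover is open to the back edge, with the knob at (208,95) in the top half and (530,155) in the scene half. Next I'll check the knob height, before and after, to confirm the plunger dropped in.

Run:
```python
from h import *
import cv2
for fs,g in ((('top0','scene0'),((350,220),(348,201))),(('t2','s2'),((352,179),(331,175)))):
    r=[]
    for f,n,p in zip(fs,('top','scene'),g):
        im=cv2.imread(f'pics/{f}.png').max(2)
        k,l,st,ce=cv2.connectedComponentsWithStats((im<50).astype(np.uint8))
        i=min((i for i in range(1,k) if st[i,4]>40),key=lambda i:np.hypot(*(ce[i]-p)));print(f,st[i],ce[i]);r.append(ray(get_calibration(n),*ce[i]))
    print(tri(r))
```

```text
top0 [345 212  11  16 124] [349.92741935 220.15322581]
scene0 [344 195  11  15 111] [348.2972973  200.99099099]
(array([ 0.46731726, -0.22335942,  0.06716329]), [np.float64(0.0006320663353551738), np.float64(0.0006320663353550717)])
t2 [346 173  12  13 112] [351.33928571 178.78571429]
s2 [327 172   7  11  66] [329.89393939 176.62121212]
(array([ 0.55054781, -0.2279139 ,  0.06624911]), [np.float64(0.0011742241654287284), np.float64(0.0011742241654289132)])
```

Run:
```python
import cv2,numpy as np
o=[]
for f,u,v in(('scene0',348,201),('s2',331,175)):
    o.append(cv2.resize(cv2.imread(f'pics/{f}.png')[v-18:v+27,u-18:u+18],None,fx=11,fy=11,interpolation=cv2.INTER_CUBIC))
cv2.imwrite('pics/k.png',np.clip(np.hstack(o)*1.6,0,255).astype(np.uint8))
```

```text
(no output)
```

View pics/k.png

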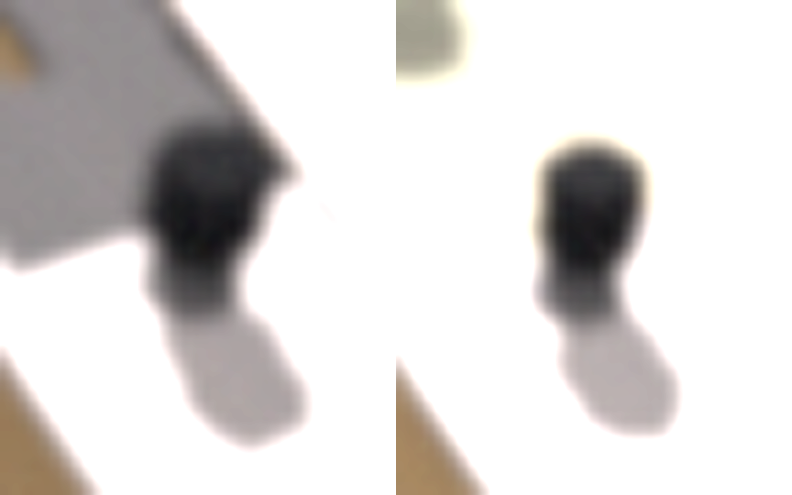

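The knob stands no higher above the cover than it did at the start: from its top at about y=140 to its foot at about y=320, the neck and shadow are no longer than before. The plunger is down in the slot, so I'm handing the job in.

```bash
python3 -c "from bench import *;print(close_job())"
```

```text
the job is handed in; nothing more can be done
None
```

The long case's cover is fully open and, judging by the camera views, its plunger has dropped into the open slot. I never touched the shorter case, and the job was handed in after about 7 s of robot time.

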